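Sweep the offcuts off the bench into the scrap bin

TASK

Clear the bench: sweep the three loose wood offcuts (the stud slice, the batten end and the small plywood rectangle) along the bench top and off its far edge with the fingertips, so that all three drop into the scrap bin that stands under that edge. Push them only, do not pick them up, and leave the tape measure, glue bottle and long cut board where they are.

Things in the scene. Friction and masses are not known exactly. Their poses are not given: they have to be found in the camera images.
- stud_slice: Loose slice sawn from the end of a wooden stud, a bare wood block lying on the bench: 89 mm along its own x, 38 mm along its own y, 30 mm high; about 55 g. Origin at its centre (15 mm above the bench as it lies). It lies with z up, at any yaw.
- batten_end: Loose end of a thin batten, bare wood: 95 mm along its own x, 38 mm along its own y, 19 mm high; about 36 g. Origin at its centre (9.5 mm above the bench). It lies with z up, at any yaw.
- ply_square: Loose small rectangle of plywood with dark glue lines on its edges: 70 mm along its own x, 60 mm along its own y, only 12 mm high; about 32 g. Origin at its centre (6 mm above the bench). It lies flat, z up, at any yaw.
- scrap_bin: Grey plastic waste bin, 700 mm tall, fixed on the floor (z = -0.75) at the bench's far edge, its near side tucked under the top so nothing falls between. Origin: centre of its underside; x away from the robot, y along the edge (turned by up to 2 degrees). Open mouth at z = -0.05, inside 270 (x) by 370 mm (y); walls narrow by 25 mm a side to the foot. Full of scrap to about 100 mm below the mouth.
- bin_mouth (a point): Centre of the bin's open mouth, in the plane of its rim, 50 mm below the bench top. The bin's place along the edge changes.
- bench_edge (a point): A point on the far edge of the bench top, straight ahead of the robot, at the height of the top (z = 0). The edge is straight and square: it runs along world y through this point, 0.8 m to either side; the bench top is 30 mm thick, flat, and has no lip. Beyond it an offcut tips over and falls.
- tape_measure: Bystander: black tape measure lying flat, about 80 x 70 mm and 36 mm high, to the robot's right of the offcuts. Origin: centre of its underside.
- glue_bottle: Bystander: yellow glue bottle with a black cap, 60 mm in diameter, 170 mm tall, standing to the robot's right of the offcuts. Origin: centre of its underside.
- cut_board: Bystander: the finished board, 300 mm (own x) x 89 mm x 38 mm high, lying flat to the robot's left of the offcuts, pointing roughly away from the robot. Origin: centre of its underside.

How it is judged:
At the end, for the whole second after the job is handed in: The stud slice, the batten end and the plywood rectangle all lie at rest inside the scrap bin: their centres inside its walls and below its rim, slower than 0.05 m/s. The tape measure, glue bottle and cut board are within 15 mm of where they started (x of stud_slice in the frame of scrap_bin between -0.14 and 0.14 m and y of stud_slice in the frame of scrap_bin between -0.19 and 0.19 m and z of stud_slice in the frame of scrap_bin between 0.55 and 0.7 m and linear speed of each of stud_slice, batten_end, ply_square below 0.05 m/s and x of batten_end in the frame of scrap_bin between -0.14 and 0.14 m and y of batten_end in the frame of scrap_bin between -0.19 and 0.19 m and z of batten_end in the frame of scrap_bin between 0.55 and 0.7 m and x of ply_square in the frame of scrap_bin between -0.14 and 0.14 m and y of ply_square in the frame of scrap_bin between -0.19 and 0.19 m and z of ply_square in the frame of scrap_bin between 0.55 and 0.7 m and distance of each of tape_measure, glue_bottle, cut_board from where it was at the start of the episode below 0.015 m); the robot touches nothing.
It fails at once if an offcut is lifted: its centre rises more than 20 mm above its height as it lies on the bench (height (world z) of stud_slice above 0.035 m or height (world z) of batten_end above 0.0295 m or height (world z) of ply_square above 0.026 m).
It fails at once if the tape measure, glue bottle or cut board is disturbed (moved by more than 15 mm) (distance of any of tape_measure, glue_bottle, cut_board from where it was at the start of the episode above 0.015 m).
It also fails if it takes over 67 s, if anything falls off the work surface, if the arm or the gripper's body presses on something with over 40 N, if the wrist force passes 120 N, or if a joint passes its speed limit or range.

ROBOT

A 7-joint arm with a two-finger parallel gripper is mounted at the origin on the work surface. World frame = base frame: x ahead of the robot, y to its left, z up, the work surface at z = 0. Lengths are in m, angles in rad, forces in N, time in s.
With the tool pointing down it reaches from about 0.4 to 0.9 m from the base axis. Payload 5.6 kg.
Tool frame: the origin (TCP) lies midway between the tips of the shut fingers; the grasp point (between the pads) lies 19 mm behind it; y points along the fingers, z is the direction in which the jaws open and shut, and the axes are right-handed (so a half turn about y gives the same grasp; the last joint's range is limited). The gripper opens to 92 mm and grips with 3 to 60 N. Pads are 20 mm wide; open, the fingers measure 128 mm over their backs; the gripper's body (75 mm by 189 mm) begins 69 mm behind the grasp point.
Start: joints at [1.132, 0.468, -0.012, 1.603, 0.006, 1.071, -0.056], TCP at [0.251, -0.6, 0.215] pointing down, gripper open.
Joint ranges: [-2.53, 2.53], [-0.31, 2.02], [-1.57, 1.55], [0.28, 2.44], [-1.29, 4.43], [0.15, 1.84], [-2.92, 2.92]. Speed limits (rad/s): [2.57, 2.57, 3.14, 3.14, 3.14, 3.14, 3.14].

INTERFACE

Orientations are given as a 3x3 rotation matrix whose columns are the frame's x, y, z axes.
In Python, from station import env, effector, solver, viewer, workorder, search_frame, tip_of gives the robot as it stands. Calls block until the motion is done:
- env.reach(position, orientation): joint-space move of the TCP to a pose.
- env.movel(position, frame=None, rate=0.15): straight line of the TCP; frame=None keeps the orientation; rate is the mean speed in m/s.
- env.goto_joints(angles): joint-space move.
- effector.release() and effector.grasp(squeeze=None): open the fingers fully, or close them until they stop; squeeze is the grip in N (None keeps the last).
- env.pause(seconds).
- solver.inverse_kinematics(position, orientation): joint angles nearest the present ones, or None.
- env.sense(): the state.
- viewer.read_camera(name): name is "scene" or "side" or "wrist"; returns (picture, depth): 400x640x3 uint8, red, green, blue; 400x640 float32, m along the optical axis (not along the pixel's ray), 0 where there is no reading.
- viewer.camera_info(name): a dict with "intrinsics" (3x3 intrinsics, pixels), "eye" and "rotation" of the camera in the world; the wrist camera has in their place "T_tool_cam" (4x4, takes a point from camera to tool coordinates, whose origin is the TCP and whose axes are the tool frame's). Camera axes: x right, y up, looking along -z (the intrinsics and any distortion apply to the point x, -y, -z); pixel columns grow to the right and rows downward; lengths in m; the calibration is good to about 2 mm. A picture is of the moment at which its call begins: read the wrist's pose just before it. camera_info takes no time and is no camera call.
A pose or a line that the arm cannot do raises env.PlanningError and nothing moves.
- workorder.finish_job(): hands the job in, once; it reports no verdict.
Trained networks look in the newest picture that a camera, given by its name, has taken for a name from the list of things; names that differ only in an ending like _2 or _b are one class to them, and where a whole thing is asked for, a point or a joint stands for the part that bears it (a point fixed in the world has none). Each returns a list of dicts, best first, with "score" (0 to 1); they miss things now and then, are a little off and sometimes report something else, mostly with a low value. They report only what shows in the picture. A call takes as long as a camera call.
- search_frame(camera, name): "at" ([x, y, z] in m, in world coordinates, good to about 4 mm: the middle of the surface that is visible of it).
- tip_of(camera, name): "at" ([x, y, z] in m, in world coordinates, good to about 4 mm: a listed point, or the origin of a listed thing).
The state is a dict: "t": time; "joint_positions": joint angles; "joint_velocities": joint speeds; "tau": joint torques, N m; "ee_pos": TCP position; "tcp_rot": TCP orientation; "wrist_force": force on the tool from outside, world axes, zero at the start; "moment": the same for the moment, N m; "gripper_width": finger opening in m.
Only numpy, scipy, OpenCV 4.12 (cv2) and the standard library are available. Lean on these libraries where they do the work, as an engineer would, in place of code of your own. Each camera call takes 0.05 s, during which the arm holds its last target.

## Working session

There is one attempt and no reset: what is moved stays moved. The work goes in short steps, each a Python script; the robot and the scene stay as the last script left them, time stands still between calls to the robot, and variables do not carry over. Pictures are saved under pics/ and viewed, and the job is handed in when it is done.

```bash
ls; mkdir -p pics
cat > h.py <<'E'
import numpy as np, cv2
from station import env, effector, solver, viewer, workorder, search_frame, tip_of
def snap(name,fn):
    p,d=viewer.read_camera(name)
    cv2.imwrite('pics/'+fn,p[:,:,::-1]); return p,d
def world(cam,d):
    ci=viewer.camera_info(cam);K=np.array(ci['intrinsics']);R=np.array(ci['rotation']);e=np.array(ci['eye'])
    v,u=np.mgrid[0:d.shape[0],0:d.shape[1]]
    P=np.stack([(u-K[0,2])/K[0,0]*d,-(v-K[1,2])/K[1,1]*d,-d],-1)
    W=P@R.T+e; W[d<=0]=np.nan
    return W
E
python3 - <<'E'
from h import *
for c in ['scene','side']:
    print(c,viewer.camera_info(c))
    p,d=snap(c,c+'0.png'); np.save(c+'0.npy',d)
    for n in ['stud_slice','batten_end','ply_square','bin_mouth','bench_edge','tape_measure','glue_bottle','cut_board','scrap_bin']:
        try: print(n,[(np.round(r['at'],3).tolist(),round(r['score'],2)) for r in tip_of(c,n)[:3]])
        except Exception as x: print(n,x)
s=env.sense();print(s['t'],s['ee_pos'],s['tcp_rot'],s['gripper_width'])
E
```

```text
pics
scene {'intrinsics': array([[371.08261775,   0.        , 319.86165351],
       [  0.        , 371.08261775, 202.11580747],
       [  0.        ,   0.        ,   1.        ]]), 'eye': array([0.91581321, 0.54660966, 0.55424331]), 'rotation': array([[-0.86311831, -0.40634823,  0.29984645],
       [ 0.50491015, -0.7056886 ,  0.4970607 ],
       [ 0.00961849,  0.58041771,  0.8142621 ]])}
stud_slice [([0.471, -0.014, 0.012], 0.92)]
batten_end [([0.449, -0.173, 0.007], 0.56)]
ply_square [([0.456, 0.165, 0.006], 0.72)]
bin_mouth [([0.757, -0.059, -0.052], 0.82)]
bench_edge []
tape_measure [([0.44, -0.375, 0.002], 0.73)]
glue_bottle [([0.567, -0.373, -0.002], 0.74)]
cut_board [([0.494, 0.395, -0.001], 0.62)]
scrap_bin []
side {'intrinsics': array([[463.16810054,   0.        , 321.70147763],
       [  0.        , 463.16810054, 194.77769098],
       [  0.        ,   0.        ,   1.        ]]), 'eye': array([0.05530477, 1.10379492, 0.96283397]), 'rotation': array([[-0.898125  ,  0.32587507, -0.29525739],
       [-0.43967276, -0.65370165,  0.61592371],
       [ 0.00770394,  0.68299312,  0.73038418]])}
stud_slice [([0.473, -0.014, 0.016], 0.88)]
batten_end [([0.449, -0.167, 0.009], 0.74)]
ply_square [([0.462, 0.164, 0.006], 0.74)]
bin_mouth [([0.449, -0.168, 0.01], 0.72), ([0.757, -0.059, -0.049], 0.6)]
bench_edge [([0.64, 0.002, -0.002], 0.76)]
tape_measure [([0.441, -0.374, 0.0], 0.73)]
glue_bottle [([0.568, -0.371, 0.0], 0.73)]
cut_board [([0.493, 0.392, 0.005], 0.8), ([0.46, 0.162, -0.002], 0.31)]
scrap_bin []
1.0 [ 0.25056429 -0.59979774  0.21462777] [[-9.22725627e-01 -1.52949373e-05  3.85457413e-01]
 [-3.85457409e-01 -1.08955280e-04 -9.22725622e-01]
 [ 5.61106507e-05 -9.99999994e-01  9.46402817e-05]] 0.09176474936112643
```

View pics/scene0.png

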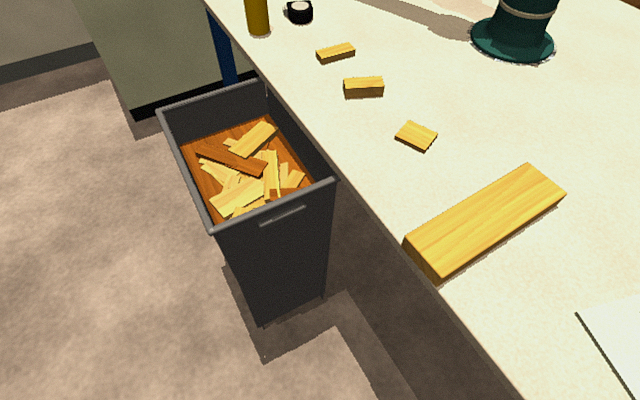

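View pics/side0.png

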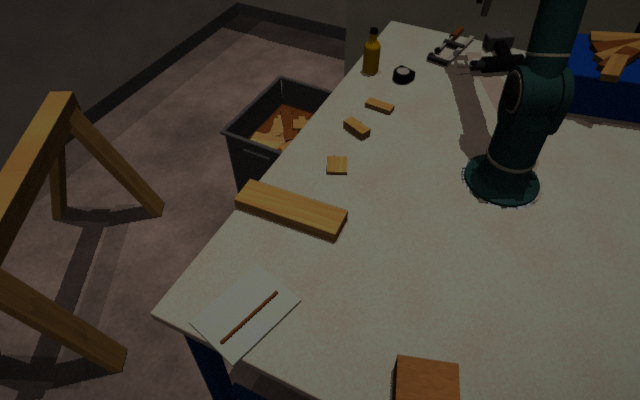

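```bash
cat >> h.py <<'E'
def pose(W,c,zlo,r=0.075):
    # oriented rectangle of the points above zlo near c
    m=(np.hypot(W[...,0]-c[0],W[...,1]-c[1])<r)&(W[...,2]>zlo)&(W[...,2]<0.045)
    P=W[m]; z=np.median(P[:,2])
    m2=cv2.minAreaRect(P[:,:2].astype(np.float32)*1000)
    return m2,z,len(P)
E
python3 - <<'E'
from h import *
O={'stud':((.472,-.014),.022),'batten':((.449,-.17),.013),'ply':((.459,.164),.007)}
for c in ['scene','side']:
    W=world(c,np.load(c+'0.npy'))
    for n,(p,z) in O.items(): print(c,n,pose(W,p,z))
    # bench z
    m=(abs(W[...,0]-.55)<.03)&(abs(W[...,1])<.15); print('bench z',np.nanmedian(W[m][:,2]))
    m=(abs(W[...,2])<.01)&(abs(W[...,1])<.1)&(W[...,0]<.9); print('edge x',np.nanpercentile(W[m][:,0],[99,99.9]))
    m=(W[...,2]<-.035)&(W[...,2]>-.07)&(abs(W[...,1])<.5)&(W[...,0]>.6)&(W[...,0]<1.1)
    P=W[m]; print('rim',len(P),P.min(0),P.max(0)) if len(P) else 0
E
```

```text
scene stud (((469.87701416015625, -12.290904998779297), (41.216243743896484, 89.02196502685547), 66.24234008789062), np.float64(0.029675732853617576), 525)
scene batten (((449.2497863769531, -166.20993041992188), (41.247535705566406, 96.52581024169922), 85.33685302734375), np.float64(0.018419340992910316), 403)
scene ply (((456.6661071777344, 165.7559356689453), (62.64336395263672, 70.91803741455078), 23.546438217163086), np.float64(0.012074409109338602), 748)
bench z -0.00038126005220784354
edge x [0.63723334 0.63903298]
rim 3345 [ 0.61828998 -0.2623421  -0.06999553] [ 0.91411436  0.14574394 -0.0466906 ]
side stud (((468.6678771972656, -13.57022476196289), (43.693031311035156, 90.90181732177734), 64.55341339111328), np.float64(0.028468471592543176), 243)
side batten (((449.4708251953125, -166.4102020263672), (44.725372314453125, 97.09229278564453), 87.3193130493164), np.float64(0.017112690126606878), 206)
side ply (((456.8154296875, 166.8394317626953), (58.12401580810547, 75.40789794921875), 24.00812530517578), np.float64(0.010693202893613196), 323)
bench z -0.0013239474083343583
edge x [0.6262808  0.63719226]
rim 1059 [ 0.66824807 -0.26407498 -0.06997767] [ 0.91578038  0.14713111 -0.04454358]
```

The scene view shows the stud slice at about (363,87), the batten at (336,52), the ply at (416,135) and the bin mouth at (245,160). The bin spans y of about -0.24 to 0.13. The rectangles I fitted match the given sizes. With the fingers shut (36 mm face), my plan is:
1. Push the stud end-on.
2. Shift the batten inward, then push it end-on.
3. Shift the ply towards -y, then push it off.

```bash
cat >> h.py <<'E'
def Rp(a,s=1):
    a=np.radians(a); y=np.array([0,0,-1.]); z=s*np.array([np.sin(a),-np.cos(a),0])
    return np.column_stack([np.cross(y,z),y,z])
def u(a): a=np.radians(a); return np.array([np.cos(a),np.sin(a)])
def P(xy,z): return np.array([xy[0],xy[1],z])
def sweep(start,a,L,z,s=1,hi=0.12,rate=0.15):
    """from above start, down, push L along a, up"""
    R=Rp(a,s); e=np.array(start)+L*u(a)
    env.reach(P(start,hi),R); env.movel(P(start,z),rate=0.2)
    env.movel(P(e,z),rate=rate)
    f=env.sense(); print('end',f['ee_pos'].round(3),'F',np.round(f['wrist_force'],1),'t',f['t'])
    env.movel(P(e,hi),rate=0.25)
E
python3 - <<'E'
from h import *
def chk(n,st,a,L):
    for s in (1,-1):
        print(n,s,[None if (q:=solver.inverse_kinematics(P(p,z),Rp(a,s))) is None else np.round(q,2).tolist() for p in (st,st+L*u(a)) for z in (.12,.006)])
c=np.array([.4695,-.013]); a=-24.5; st=c-u(a)*(.0445+.022); chk('stud',st,a,(0.665-st[0])/u(a)[0]); print(st)
c=np.array([.4493,-.1663]); a=86.; st=c-u(a)*(.019+.024); chk('batA',st,a,.07)
c=np.array([.445,-.11]); a=-4.; st=c-u(a)*(.0475+.022); chk('batB',st,a,.29); print(st)
c=np.array([.4567,.166]);a=-66.3; st=c-u(a)*(.035+.022);chk('plyA',st,a,.21)
c=np.array([.53,.0]);a=23.7; st=c-u(a)*(.03+.022);chk('plyB',st,a,.19)
E
```

```text
stud 1 [[0.3, 0.25, -0.46, 2.22, 0.17, 0.7, -2.28], [0.08, 0.47, -0.22, 2.29, 0.26, 0.41, -2.36], [0.15, 0.61, -0.06, 1.61, 0.04, 0.93, -1.93], [0.1, 0.75, 0.0, 1.66, -0.0, 0.73, -1.9]]
stud -1 [[0.65, 0.34, -0.87, 2.2, 0.39, 0.75, 0.67], [0.34, 0.52, -0.53, 2.27, 0.58, 0.48, 0.49], [0.55, 0.71, -0.66, 1.58, 0.49, 1.02, 0.88], [0.52, 0.86, -0.62, 1.62, 0.62, 0.86, 0.79]]
[0.40898758 0.0145771 ]
batA 1 [[0.73, 0.38, -0.43, 2.04, 0.22, 0.77, 0.1], [0.66, 0.57, -0.35, 2.09, 0.37, 0.54, -0.03], [0.64, 0.35, -0.48, 2.08, 0.23, 0.76, -0.06], [0.55, 0.56, -0.38, 2.13, 0.41, 0.52, -0.22]]
batA -1 [[0.21, 0.33, 0.19, 2.07, -0.09, 0.74, -2.76], [0.17, 0.55, 0.24, 2.12, -0.26, 0.5, -2.6], [-0.77, 0.71, 1.35, 2.16, -0.85, 1.0, -2.14], [0.06, 0.52, 0.21, 2.17, -0.23, 0.47, -2.77]]
batB 1 [[0.45, 0.2, -0.29, 2.27, 0.09, 0.68, -1.54], [0.31, 0.44, -0.14, 2.33, 0.17, 0.37, -1.61], [0.23, 0.62, -0.13, 1.6, 0.1, 0.93, -1.58], [0.2, 0.76, -0.09, 1.64, 0.09, 0.75, -1.57]]
batB -1 [[0.87, 0.27, -0.75, 2.25, 0.28, 0.71, 1.42], [0.61, 0.5, -0.49, 2.31, 0.55, 0.44, 1.17], [0.58, 0.72, -0.66, 1.57, 0.5, 1.02, 1.27], [0.55, 0.87, -0.62, 1.61, 0.62, 0.87, 1.18]]
[ 0.3756693  -0.10515193]
plyA 1 [[0.44, 0.79, -1.32, 2.02, 0.89, 1.09, 2.25], [0.41, 1.15, -1.34, 2.07, 1.29, 1.18, 2.01], [0.01, 0.38, -0.15, 1.99, 0.08, 0.77, -2.92], [-0.14, 0.57, 0.03, 2.05, -0.03, 0.53, -2.81]]
plyA -1 [[0.38, 0.67, -1.19, 2.03, 0.76, 0.98, -0.79], [0.15, 0.74, -0.86, 2.08, 0.87, 0.73, -0.87], [0.41, 0.47, -0.65, 1.97, 0.38, 0.83, -0.03], [0.33, 0.66, -0.56, 2.02, 0.58, 0.63, -0.2]]
plyB 1 [[0.32, 0.36, -0.41, 2.06, 0.2, 0.76, -1.37], [0.18, 0.55, -0.24, 2.12, 0.26, 0.5, -1.42], [0.13, 0.62, -0.37, 1.63, 0.27, 0.94, -1.5], [0.05, 0.75, -0.26, 1.68, 0.26, 0.74, -1.5]]
plyB -1 [[0.95, 0.78, -1.32, 2.03, 0.89, 1.08, 1.19], [0.82, 0.92, -1.12, 2.08, 1.1, 0.93, 1.04], [0.55, 0.91, -1.11, 1.6, 0.86, 1.19, 1.24], [0.56, 1.11, -1.12, 1.64, 1.09, 1.14, 1.11]]
```

Run:
```python
from h import *
effector.grasp(10)
print(env.sense()['gripper_width'],env.sense()['t'])
c=np.array([.4695,-.013]); a=-24.5; st=c-u(a)*(.0445+.022)
env.reach(P(st,.2),Rp(a)); print(env.sense()['t'])
sweep(st,a,(0.665-st[0])/u(a)[0],.008,hi=.1)
p,d=snap('scene','s1.png'); np.save('s1.npy',d); print(env.sense()['t'])
```

```text
0.0006821672406011525 2.3417
4.6083
end [ 0.665 -0.102  0.008] F [-0.5  0.6 -0.2] t 7.725
8.2917
```

View pics/s1.png

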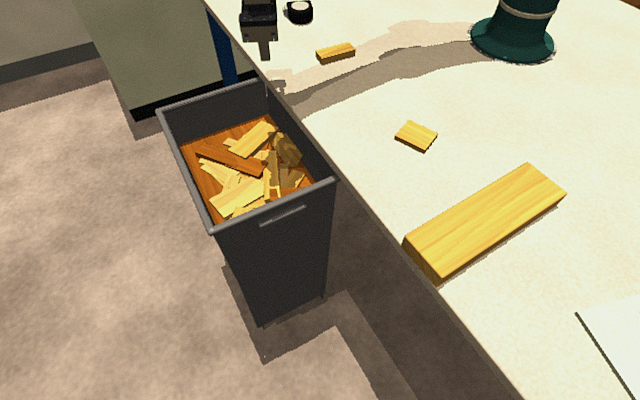

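The stud slice is off the bench and in the bin near (285,150). The batten at (336,52) and the ply at (416,135) haven't moved. Next I'll shift the batten sideways and look again.

Run:
```python
from h import *
c=np.array([.4493,-.1663]); a=86.; st=c-u(a)*(.019+.024)
sweep(st,a,.072,.008,hi=.1,rate=.1)
env.movel([.40,-.105,.16],rate=.3)
for cam in ('side','scene'):
    p,d=snap(cam,cam+'2.png'); W=world(cam,d)
    print(cam,[ (np.round(r['at'],3),r['score']) for r in tip_of(cam,'batten_end')], pose(W,(.455,-.11),.013))
print(env.sense()['t'])
```

```text
end [ 0.451 -0.138  0.008] F [0.1 0.7 0.2] t 11.4333
side [(array([ 0.449, -0.104,  0.007]), 0.68)] (((452.9610290527344, -103.1250991821289), (47.567649841308594, 94.89110565185547), 88.20098114013672), np.float64(0.017479472907117155), 221)
scene [(array([ 0.454, -0.111,  0.008]), 0.86)] (((453.0460510253906, -104.18743896484375), (40.823341369628906, 94.98008728027344), 86.55339050292969), np.float64(0.018573719658802834), 442)
12.5833
```

View pics/scene2.png

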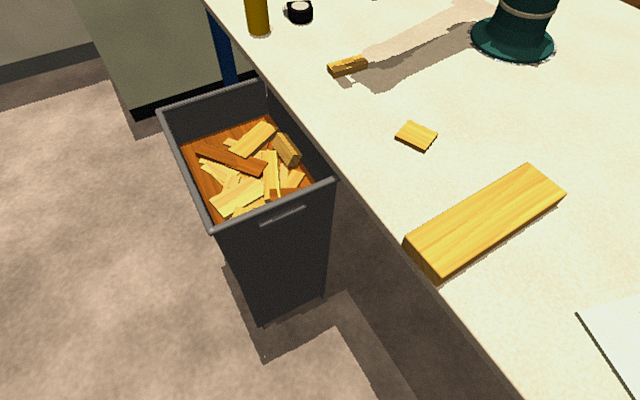

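The batten now lies at (347,67), about (0.453, -0.104) at -3°. The stud is clearly visible in the bin at (287,150). I'll push the batten off, then shift the ply.

Run:
```python
from h import *
c=np.array([.453,-.1045]); a=-3.; st=c-u(a)*(.0475+.024)
sweep(st,a,.665-st[0],.008,hi=.1)
snap('scene','s3.png')
c=np.array([.4567,.166]);a=-66.3; st=c-u(a)*(.035+.024)
sweep(st,a,.012+.185,.005,s=-1,hi=.1,rate=.12)
env.movel([.45,-.12,.16],rate=.3)
for cam in ('side','scene'):
    p,d=snap(cam,cam+'4.png'); W=world(cam,d)
    r=tip_of(cam,'ply_square'); print(cam,[ (np.round(q['at'],3),q['score']) for q in r])
    print(pose(W,(.531,-.003),.007,.065))
print(env.sense()['t'])
```

```text
end [ 0.664 -0.116  0.008] F [ 0.7 -0.3 -0.3] t 16.55
end [0.512 0.04  0.005] F [0.1 0.8 0.4] t 21.0417
side [(array([ 0.537, -0.006,  0.005]), 0.61)]
(((527.88037109375, -0.64764404296875), (59.992183685302734, 79.97148132324219), 25.453039169311523), np.float64(0.010349745754485218), 248)
scene [(array([ 0.53 , -0.002,  0.006]), 0.92)]
(((529.0940551757812, -0.6138038635253906), (62.0775260925293, 72.26422119140625), 23.788301467895508), np.float64(0.01181737497007218), 609)
22.5333
```

View pics/scene4.png

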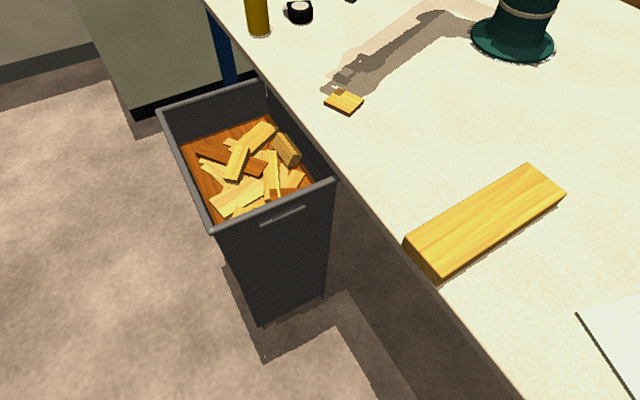

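The batten is in the bin near (240,160), and the ply is at (343,102), about (0.530, -0.001) at 24°. Pushing along 24° carries it over the edge at y≈0.05, which is inside the mouth.

Run:
```python
from h import *
c=np.array([.530,-.001]);a=24.; st=c-u(a)*(.03+.024)
sweep(st,a,(.668-st[0])/u(a)[0],.005,hi=.1)
env.movel([.5,.0,.2],rate=.3); env.pause(1)
for cam in ('scene','side'):
    p,d=snap(cam,cam+'5.png')
    for n in ['stud_slice','batten_end','ply_square','tape_measure','glue_bottle','cut_board']:
        print(cam,n,[(np.round(q['at'],3).tolist(),round(q['score'],2)) for q in tip_of(cam,n)[:2]])
cv2.imwrite('pics/z5.png',cv2.resize(cv2.imread('pics/scene5.png')[70:240,140:360],None,fx=3,fy=3))
print(env.sense()['t'])
```

```text
end [0.667 0.06  0.005] F [ 0.  -0.3 -0.7] t 26.1083
scene stud_slice [([0.654, -0.067, -0.142], 0.98)]
scene batten_end [([0.784, -0.085, -0.142], 0.62)]
scene ply_square [([0.725, 0.093, -0.141], 0.54)]
scene tape_measure [([0.438, -0.375, -0.0], 0.97)]
scene glue_bottle [([0.568, -0.377, -0.0], 0.91)]
scene cut_board [([0.494, 0.394, -0.001], 0.63)]
side stud_slice []
side batten_end [([0.782, -0.082, -0.137], 0.72)]
side ply_square [([0.441, -0.374, -0.001], 0.54)]
side tape_measure [([0.442, -0.373, -0.002], 0.79)]
side glue_bottle [([0.565, -0.371, -0.002], 0.82)]
side cut_board [([0.495, 0.388, 0.005], 0.93)]
29.175
```

View pics/z5.png

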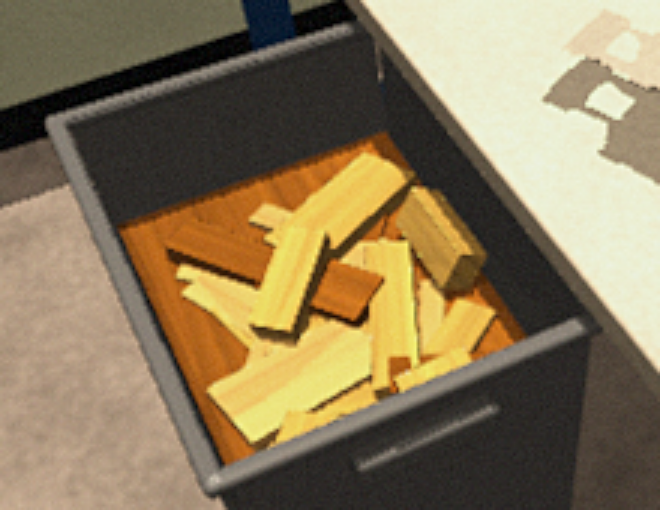

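View pics/scene5.png

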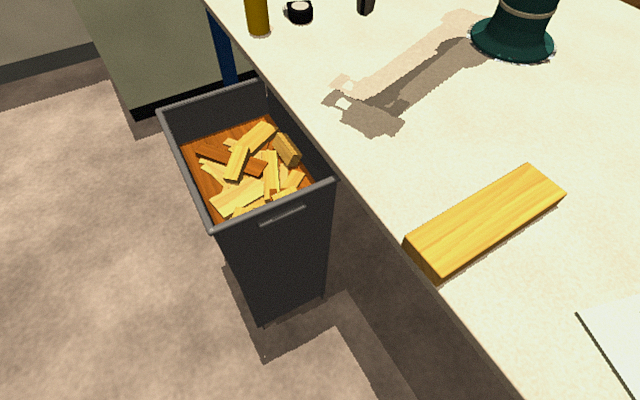

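The bench is clear, and the stud and batten are visible in the bin. The ply is reported at (0.725, 0.093, -0.141), partly hidden behind the front wall, so I'll check it with the wrist camera.

Run:
```python
from h import *
a,b=cv2.imread('pics/scene4.png').astype(int),cv2.imread('pics/scene5.png').astype(int)
D=(abs(a-b).sum(2)>90)[100:240,150:340]; ys,xs=np.nonzero(D); print('diff px',len(xs), np.median(xs)+150 if len(xs) else 0,np.median(ys)+100 if len(xs) else 0)
print(viewer.camera_info('wrist')['T_tool_cam'].round(3))
env.reach([.62,.03,.25],Rp(0)); 
snap('wrist','w6.png')
print([(np.round(q['at'],3).tolist(),round(q['score'],2)) for q in tip_of('wrist','ply_square')], env.sense()['t'])
```

```text
diff px 307 323.0 110.0
[[ 0.001 -0.955 -0.296 -0.084]
 [-0.001  0.296 -0.955 -0.17 ]
 [ 1.     0.001 -0.    -0.   ]
 [ 0.     0.     0.     1.   ]]
[([0.726, 0.091, -0.144], 0.63), ([0.651, -0.07, -0.14], 0.52)] 29.8667
```

View pics/w6.png

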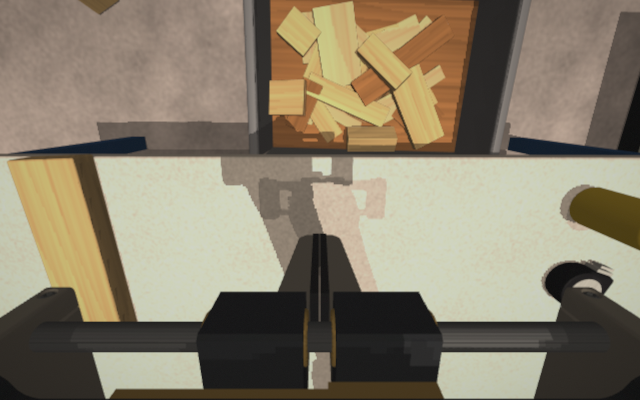

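The wrist view shows all three inside the bin: the ply flat at (287,97), the stud at (371,138) and the batten at (383,60). The board, bottle and tape are where they were.

Run:
```python
from h import *
workorder.finish_job(); print(env.sense()['t'])
```

```text
the job is handed in; nothing more can be done
the job is handed in; nothing more can be done
```

All three offcuts are in the scrap bin, and I handed the job in at about 30 s of the 67 s allowed. I pushed them with the shut fingertips and picked nothing up. The stud slice went straight off end-on. The batten and the plywood were each shifted towards the middle of the bin first and then pushed off.

**Offcuts:** in the last checks all three were inside the bin walls and about 90 mm below the rim:

| Offcut | x (m) | y (m) | z (m) |
|---|---|---|---|
| Stud slice | 0.654 | -0.067 | -0.142 |
| Batten end | 0.784 | -0.085 | -0.142 |
| Plywood | 0.725 | 0.093 | -0.141 |

The plywood is closest to a limit, about 0.15 m from the bin's centre along the edge against 0.19 m allowed.

**Bystanders:** the tape measure, glue bottle and cut board were found within about 5 mm of their starting places, which is about the detector's own error.

**Checks that disagreed:**
- The side camera did not find the stud slice in the bin, and it labelled the tape measure as the plywood.
- The wrist camera gave a second, lower-scored "plywood" where the stud slice lies.
- Its picture and the scene camera settled it: all three are in the bin.

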